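# Clear the cooling-spray nozzle and snap its cap home

### The job

The blue can of cooling spray is standing uncapped in the caddy: press its white nozzle fully down and let it spring back up to clear it, then take the blue cap from the table, set it over the nozzle and press it straight down until it clicks and sits fully home on the can. Do not let go after the click: the job finishes with your fingers still on the cap, pressing it down firmly. Leave everything else where it stands.

Things in the scene. Friction and masses are not known exactly. Their poses are not given: they have to be found in the camera images.
- can: The blue spray can without a cap, 57 mm across, standing upright and fixed in one of the two wells of the steel caddy (either one). Origin: centre of its underside, 6 mm above the table; z up. Going up from its origin: seat ring for the cap (52 mm across) at 110 mm; white snap collar, 37.6 mm across up to 128 mm, then tapering to 29 mm across at 133 mm; nozzle on top to 151 mm
- seat_ring: White seat ring of the can, where the cap's lower edge rests when home; origin: centre of its upper face, on the can's axis, 116 mm above the table. Four sprung lugs on the collar 9.5 mm above it (44.8 mm across the tips) catch the cap's bead: set on lightly, the cap rests 11 mm too high; pushed down it resists with 10 to 15 N, gives way (the click) about 7 mm above the seat, then meets the seat
- nozzle_top (a point): Centre of the top of the white nozzle button, 18 mm across, 41 mm above the seat when up (157 mm above the table)
- nozzle (a joint): Nozzle travel in m: 0 up (it springs back by itself), 0.005 fully down; it takes 2 N to start and about 6.5 N fully down
- cap: The loose blue snap cap, 52 mm across and 48 mm high, a hollow shell open below (44.5 mm deep, 47 mm across inside, with a snap bead 40.6 mm across just above its lower edge), about 40 g, standing on the table with its open side down. Origin: centre of its lower edge; z up. Grip it across its ribbed side from above. Once home it clears the nozzle by 3 mm
- cap_top (a point): Centre of the cap's closed top, 48 mm above its lower edge
- caddy: Low steel caddy, 86 x 186 mm and 20 mm high with two ring wells 46 mm high, fixed to the table; the wells are 46 mm either side of its origin (centre of its underside) along its y
- capped_can: Second can, amber, of the same size with its amber cap on (164 mm above the table at its top), fixed in the other well, 92 mm from the blue can
- jar_0: Jar of spread with a black lid, yellow, 65 mm across, 66 mm high; bystander, origin at the underside
- jar_1: Jar of spread with a black lid, yellow-green, 68 mm across, 62 mm high; bystander, origin at the underside
- spool_0: Crimson ribbon spool lying flat, 66 mm across, 26 mm high; bystander
- bar_3: Purple wrapped chocolate bar, 158 x 79 x 12 mm, on a marble slab 12 mm high; bystander
- carton_blue: Blue carton, 42 x 62 x 106 mm, standing; bystander, origin at the underside
- scissors: Scissors with orange handles, 199 mm long, lying flat; bystander
Things that resemble listed ones, but are neither listed nor needed, are in the scene too. There is more than one size of the cap; the job needs the middle-sized.

How it is judged:
By the outcome, as a careful person would: the job done as asked, in the order asked, and still so for the second after the job is handed in, while the arm keeps its last pose, push and grip.
It also fails if it takes over 64 s, if anything falls off the work surface, if the arm or the gripper's body presses on something with over 40 N, if the wrist force passes 120 N, or if a joint passes its speed limit or range.

### The arm

A 6-joint arm with a two-finger parallel gripper is mounted at the origin on a cart in front of the work surface, level with it; the furniture and walls round the work are solid. World frame = base frame: x ahead of the robot, y to its left, z up, the work surface at z = 0. Lengths are in m, angles in degrees, forces in N, time in s.
With the tool pointing down it reaches from about 0.4 to 0.825 m from the base axis. Payload 7 kg.
Tool frame: the origin (TCP) lies midway between the tips of the shut fingers; the grasp point (between the pads) lies ctrl.tcp_to_grasp behind it (ctrl.tcp_to_grasp is the distance from the TCP to the grasp point, in m); z points along the fingers, y is the line along which they close (so a half turn about z gives the same grasp; the last joint's range is limited). The gripper opens to 88 mm and grips with 3 to 60 N. Pads are 19 mm wide; open, the fingers measure 130 mm over their backs; the gripper's body (78 mm by 193 mm) begins 47 mm behind the grasp point.
Start: joints at [-48.123, 20.546, 0.682, 0, -70.136, -16.507], TCP at [0.289, -0.61, 0.202] pointing down, gripper open.
Joint ranges: [-176.03, 176.03], [-82.01, 121.73], [-58.28, 71.71], [-173.87, 95.51], [-174.79, -0.11], [-173.66, 173.66]. Speed limits (degrees/s): [136.94, 136.94, 172.46, 180, 180, 180].

### API

Orientations are given as [roll, pitch, yaw] about the fixed x, y, z axes, in that order (R = Rz(yaw) Ry(pitch) Rx(roll)).
In Python, from plant import ctrl, imaging, close_job gives the robot as it stands.
- The arm moves only by the shell command python3 -m crank 'ROWS'. ROWS is JSON, a list of rows, each a list of 3 entries, a list of its own where there are three numbers: the shift along the world's x, y, z in m, then the turn, a rotation vector about the world's x, y, z in degrees, then the opening, from -1 (shut) to 1 (fully open), so that 0 is half open. A call has 1 to 12 rows; each row shifts and turns the commanded pose from where the row before left it; what a row does not reach is not made up. A row lasts 1/10 s, in which the tool goes at most 50 mm and 8.59 degrees, less where a joint would pass 70% of its speed; a pose out of reach is approached as far as the arm can. A call is refused whole if a number of a shift passes 0.05 or a number of a turn 8.59, either way. A call with a gripper value outside its range is refused whole. The fingers move at their own pace and stop on an object; the grip force is fixed at half the most. Time passes only in rows, so rows that do not move let the fingers close. It gives the time, the measured TCP pose, the force, the opening and the grip force at its end, in the units of the state.
- ctrl.get_obs(): the state, without advancing time (a new reading comes with each control period).
- imaging.snapshot(name): name is "scene" or "top"; returns (picture, depth): 400x640x3 uint8, blue, green, red; 400x640 float32, m along the optical axis (not along the pixel's ray), 0 where there is no reading.
- imaging.camera_model(name): a dict with "mtx" (3x3 intrinsics, pixels), "D" ([k1, k2, p1, p2, k3] as OpenCV has them; the pictures are not rectified), "R" (3x3) and "t" (3): a world point X has camera coordinates R X + t. Camera axes: x right, y down, z forward; pixel columns grow to the right and rows downward; lengths in m; the calibration is good to about 2 mm. A picture is of the moment at which its call begins. camera_model takes no time and is no camera call.
- close_job(): hands the job in; it is judged then, once.
The state is a dict: "clock": time; "joint_pos": joint angles; "qvel": joint speeds; "tau": joint torques, N m; "tool_pos": TCP position; "orientation": TCP orientation; "force": force on the tool from outside, world axes, zero at the start; "moment": the same for the moment, N m; "opening": finger opening in m; "gripper_force": force on a finger pad.
Only numpy, scipy, OpenCV 4.12 (cv2) and the standard library are available. Lean on these libraries where they do the work, as an engineer would, in place of code of your own. Each camera call takes 0.05 s, during which the arm holds its last target. There are 200 camera calls.

## Working session

There is one attempt and no reset: what is moved stays moved. The work goes in short steps, Python scripts to look and compute and a shell command to move; the robot and the scene stay as the last step left them, time stands still between calls to the robot, and variables do not carry over. Pictures are saved under pics/ and viewed, at most 12 in all, crops included, and the job is handed in when it is done.

```bash
mkdir -p pics; ls; cat > h.py <<'E'
import numpy as np, cv2
from plant import ctrl, imaging
def snap(name, png=None):
    p,d=imaging.snapshot(name)
    if png: cv2.imwrite('pics/'+png,p)
    np.savez('/tmp/%s.npz'%name,p=p,d=d)
    return p,d
def world(name,u,v,z):
    c=imaging.camera_model(name); K=np.array(c['mtx']);R=np.array(c['R']);t=np.array(c['t'])
    uv=np.stack([u,v],-1).reshape(-1,1,2).astype(float)
    xy=cv2.undistortPoints(uv,K,np.array(c['D'],float)).reshape(-1,2)
    P=np.c_[xy,np.ones(len(xy))]*np.asarray(z).reshape(-1,1)
    return (P-t)@R
def cloud(name,d):
    v,u=np.mgrid[:d.shape[0],:d.shape[1]]
    return world(name,u.ravel(),v.ravel(),d.ravel()).reshape(*d.shape,3)
def proj(name,X):
    c=imaging.camera_model(name)
    r,_=cv2.Rodrigues(np.array(c['R']))
    return cv2.projectPoints(np.array(X,float).reshape(-1,3),r,np.array(c['t'],float),np.array(c['mtx']),np.array(c['D'],float))[0].reshape(-1,2)
E
python3 - <<'E'
from h import *
print(ctrl.get_obs(), ctrl.tcp_to_grasp)
for n in('scene','top'):
    p,d=snap(n,n+'0.png'); c=imaging.camera_model(n); print(n,-np.array(c['R']).T@np.array(c['t']),c['R'][2],(d>0).mean())
E
```

```text
pics
{'clock': 0.0, 'joint_pos': array([-4.81221243e+01,  2.05916281e+01,  6.34951409e-01, -2.11331938e-02,
       -7.01347123e+01, -1.65081864e+01]), 'qvel': array([-0.0111177 , -0.06082105, -0.05158124, -0.01418701, -0.08213362,
        0.14601778]), 'tau': array([ 8.72300570e-04, -5.82718885e+01,  2.93068010e+01,  6.99769601e+00,
        6.82326776e-03, -1.58555595e-04]), 'tool_pos': array([ 0.28898395, -0.60944029,  0.20092629]), 'orientation': array([ 1.79906732e+02, -6.92339724e-03, -1.54637502e+02]), 'force': array([-0.49276899, -0.8334885 ,  1.93562459]), 'moment': array([ 0.02795592, -0.05440592,  0.02065425]), 'gripper_force': 0.0, 'opening': 0.08758765728799768} 0.0188
scene [-0.09627432  0.95069507  0.80923052] [ 0.48158142 -0.71164004 -0.51151519] 0.81969921875
top [ 0.4814754  -0.02089173  1.17442148] [ 0.08091144  0.00967222 -0.99667436] 0.99592578125
```

View pics/top0.png

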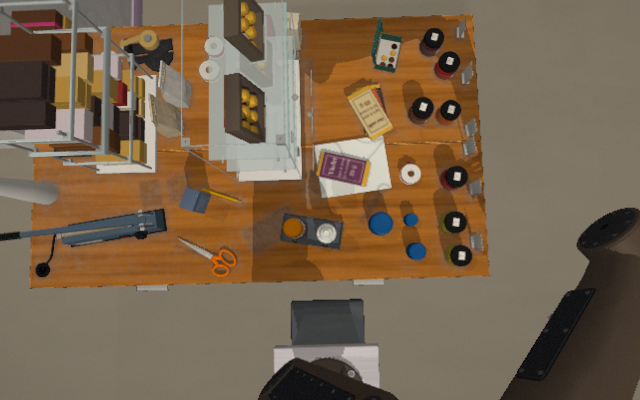

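View pics/scene0.png

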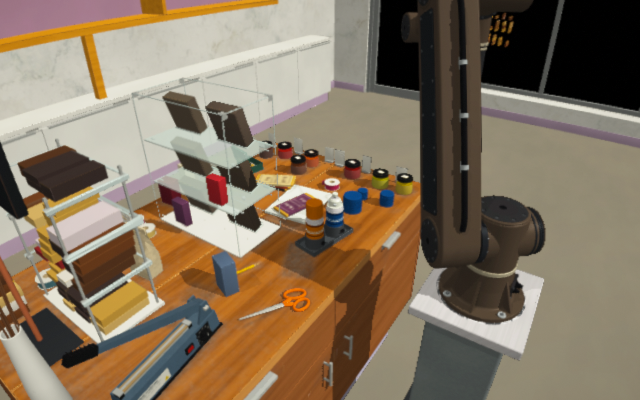

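The top view shows the caddy with the amber capped can at (293,228) and the white-nozzled blue can at (326,233). Three blue caps could be confused: (381,223) large, (411,219) small and (416,251) apparently the middle one. I'll check this by measuring.

```bash
python3 - <<'E'
from h import *
z=np.load('/tmp/top.npz');p,d=z['p'],z['d'];W=cloud('top',d)
hsv=cv2.cvtColor(p,cv2.COLOR_BGR2HSV)
m=((hsv[...,0]>98)&(hsv[...,0]<125)&(hsv[...,1]>150)&(hsv[...,2]>50)).astype(np.uint8)
n,l,s,c=cv2.connectedComponentsWithStats(m)
for i in range(1,n):
    if s[i,4]<40: continue
    k=l==i; zt=np.percentile(W[k][:,2],90); t=k&(W[...,2]>zt-.006)
    q=W[t]; print(c[i].round(1),s[i,4],'ztop',zt.round(4),'ctr',((q.min(0)+q.max(0))/2).round(4),'ext',np.ptp(q,axis=0).round(4), 'areaD',2*np.sqrt(t.sum()/np.pi)*(1.174-zt)/imaging.camera_model('top')['mtx'][0][0])
# blue can, amber
for (a,b,lo,hi) in((326,233,.145,.17),(326,233,.1,.137),(293,228,.15,.18)):
    k=np.zeros(d.shape,bool);k[b-16:b+17,a-16:a+17]=1
    k&=(W[...,2]>lo)&(W[...,2]<hi); q=W[k]; v,u=np.nonzero(k)
    print((u.mean(),v.mean()),k.sum(),'med',np.median(q,0).round(4),'mid',((q.min(0)+q.max(0))/2).round(4),np.ptp(q,axis=0).round(4))
# caddy
k=(W[...,2]>.014)&(W[...,2]<.026); k[:,:270]=0;k[:,352:]=0;k[:205]=0;k[255:]=0
q=W[k][:,:2].astype(np.float32); print('caddy',cv2.minAreaRect(q))
print('table', np.median(W[255:270,350:400,2]))
cv2.imwrite('pics/crop1.png',cv2.resize(p[195:275,270:440],None,fx=4.5,fy=4.5,interpolation=cv2.INTER_CUBIC))
z=np.load('/tmp/scene.npz');p,d=z['p'],z['d'];W=cloud('scene',d)
hsv=cv2.cvtColor(p,cv2.COLOR_BGR2HSV)
m=((hsv[...,0]>98)&(hsv[...,0]<125)&(hsv[...,1]>150)&(hsv[...,2]>50)).astype(np.uint8)
n,l,s,c=cv2.connectedComponentsWithStats(m)
for i in range(1,n):
    if s[i,4]>40: q=W[(l==i)&(d>0)];print(c[i].round(),s[i,:5],q.min(0).round(3),q.max(0).round(3))
E
```

```text
[380.2 223.3] 406 ztop 0.0642 ctr [ 0.514  -0.1134  0.6163] ext [0.065  0.1851 1.1162] areaD 0.06237736941724363
[410.2 219.5] 127 ztop 0.0374 ctr [ 0.5118 -0.1545  0.603 ] ext [0.0606 0.2673 1.1429] areaD 0.03434141517092832
[415.8 250.8] 252 ztop 0.0491 ctr [ 0.4312 -0.2812  0.048 ] ext [0.0471 0.0471 0.0092] areaD 0.048181941464606595
(np.float64(326.1142857142857), np.float64(233.14285714285714)) 35 med [ 0.4912 -0.014   0.1563] mid [ 0.4913 -0.0137  0.153 ] [0.0162 0.0166 0.0154]
(np.float64(326.5233644859813), np.float64(233.5)) 214 med [ 0.4897 -0.0142  0.1162] mid [ 0.4905 -0.0148  0.1184] [0.0542 0.0542 0.0369]
(np.float64(292.5131578947368), np.float64(227.95394736842104)) 304 med [0.5073 0.0756 0.1628] mid [0.5074 0.0759 0.1603] [0.0488 0.052  0.0158]
caddy ((0.49910494685173035, 0.030726492404937744), (0.18652117252349854, 0.08596085757017136), 79.39309692382812)
table -0.0005614209006070807
[354. 200.] [344 188  23  26 428] [ 0.48  -0.283 -0.001] [ 0.546 -0.133  0.064]
[386. 198.] [380 190  14  16 185] [ 0.403 -0.303  0.003] [ 0.453 -0.246  0.05 ]
[334. 216.] [327 213  15   7  68] [ 0.463 -0.009  0.07 ] [0.505 0.019 0.091]
[334. 224.] [326 221  17   6  77] [ 0.462 -0.018  0.043] [0.511 0.019 0.064]
```

View pics/crop1.png

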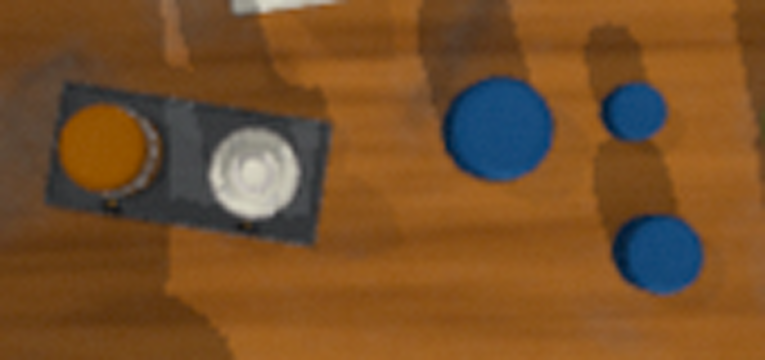

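The crop confirms the three blue caps. Measured diameters are 62 mm at (381,223), 34 mm at (410,219) and about 50 mm with top z 0.049 at (416,251), so the last is the middle one, at (0.431, -0.281). The blue can's axis is at (0.4908, -0.0145), which agrees with the caddy fit. Next I go above the nozzle with the fingers shut.

```bash
python3 -m crank '[[[0.016,0.047,0],[0,0,0],-1],[[0.016,0.047,0],[0,0,0],-1],[[0.016,0.047,0],[0,0,0],-1],[[0.016,0.047,0],[0,0,0],-1],[[0.016,0.047,0],[0,0,0],-1],[[0.016,0.047,0],[0,0,0],-1],[[0.016,0.047,0],[0,0,0],-1],[[0.016,0.047,0],[0,0,0],-1],[[0.016,0.047,0],[0,0,0],-1],[[0.016,0.047,0],[0,0,0],-1],[[0.016,0.047,0],[0,0,0],-1],[[0.016,0.047,0],[0,0,0],-1]]'
python3 - <<'E'
from h import *
z=np.load('/tmp/top.npz');W=cloud('top',z['d'])
k=(W[...,2]>.025)&(W[...,2]<.075);k[:,:395]=0;k[:160]=0;k[275:]=0;k[:,475:]=0
n,l,s,c=cv2.connectedComponentsWithStats(k.astype(np.uint8))
for i in range(1,n):
    if s[i,4]>30:q=W[l==i];print(c[i].round(),q.min(0).round(3),q.max(0).round(3))
E
```

```text
clock: 1.3
tool_pos: [0.4812, -0.0438, 0.202]
orientation: [-180.0, 0.0, -154.6]
force: [1.0, -1.3, 0.4]
opening: 0.0012
gripper_force: 0.0
[455. 177.] [ 0.614 -0.437  0.025] [ 0.679 -0.372  0.071]
[454. 222.] [ 0.481 -0.425  0.025] [ 0.544 -0.362  0.068]
[411. 220.] [ 0.506 -0.292  0.026] [ 0.543 -0.253  0.041]
[417. 251.] [ 0.404 -0.308  0.025] [ 0.455 -0.257  0.053]
[458. 255.] [ 0.383 -0.435  0.025] [ 0.445 -0.371  0.071]
```

```bash
python3 -m crank '[[[0.0095,0.0295,0],[0,0,0],-1],[[0,0,-0.02],[0,0,0],-1],[[0,0,-0.015],[0,0,0],-1],[[0,0,0],[0,0,0],-1],[[0,0,0],[0,0,0],-1]]'
python3 - <<'E'
from h import *
o=ctrl.get_obs();print(o['tool_pos'],o['force'])
p,d=snap('scene')
W=cloud('scene',d)
u,v=proj('scene',[.491,-.0145,.16])[0].astype(int);print(u,v)
T=proj('scene',[o['tool_pos'],[.4908,-.0145,.157]]);print(T)
cv2.imwrite('pics/s1.png',cv2.resize(p[v-35:v+35,u-45:u+45],None,fx=8,fy=8,interpolation=cv2.INTER_CUBIC))
# nozzle/collar centre from scene depth
k=np.zeros(d.shape,bool);k[v-30:v+40,u-30:u+30]=1
for lo,hi in((.118,.128),(.14,.155),(.05,.1)):
    q=W[k&(d>0)&(W[...,2]>lo)&(W[...,2]<hi)&(np.hypot(W[...,0]-.491,W[...,1]+.0145)<.04)];print(len(q),q.min(0) if len(q) else 0,q.max(0) if len(q) else 0)
E
```

```text
clock: 1.8
tool_pos: [0.4906, -0.0166, 0.167]
orientation: [-180.0, -0.0, -154.6]
force: [-0.5, 0.5, -0.2]
opening: 0.0003
gripper_force: 0.0
[ 0.49059871 -0.01656212  0.16699265] [-0.49899802  0.47445362 -0.15576498]
335 191
[[336.05381869 188.9185279 ]
 [335.6023231  191.92332975]]
38 [ 0.47194432 -0.02609751  0.11801527] [0.51454344 0.00951278 0.12788113]
26 [ 0.48117497 -0.01965257  0.14399539] [ 0.49968454 -0.00056166  0.15463555]
233 [ 0.46209422 -0.02889856  0.05001099] [0.51751108 0.02081401 0.09957214]
```

View pics/s1.png

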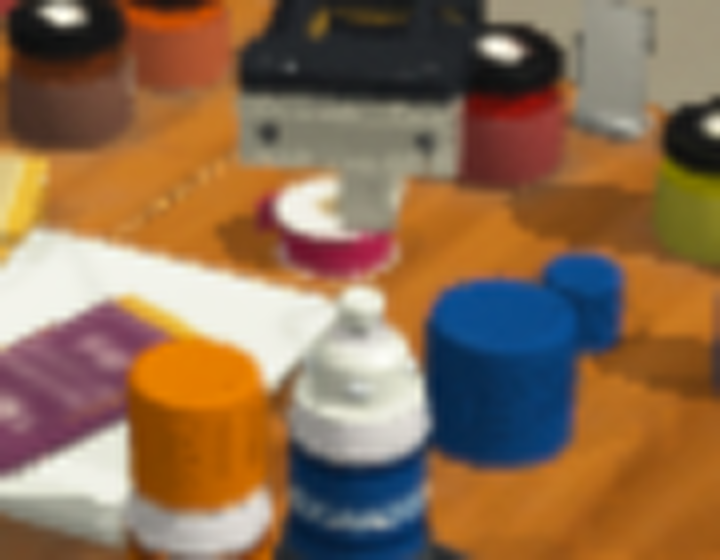

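The fingertips at (336,185) sit over the nozzle at (335,192), and the lateral alignment is good. I'll descend in small steps, watching the force.

```bash
python3 -m crank '[[[0,0.002,-0.004],[0,0,0],-1],[[0,0,-0.004],[0,0,0],-1],[[0,0,0],[0,0,0],-1],[[0,0,0],[0,0,0],-1]]'; python3 -m crank '[[[0,0,-0.001],[0,0,0],-1],[[0,0,-0.001],[0,0,0],-1],[[0,0,0],[0,0,0],-1]]'
python3 - <<'E'
from h import *
p,d=snap('scene');W=cloud('scene',d)
k=(np.hypot(W[...,0]-.491,W[...,1]+.0145)<.02)&(d>0)&(W[...,2]>.12)
v,u=np.nonzero(k)
for r in sorted(set(v)): q=W[r,u[v==r]]; print(r,u[v==r].min(),u[v==r].max(),q.mean(0).round(4))
E
```

```text
clock: 2.25
tool_pos: [0.4907, -0.0145, 0.1589]
orientation: [-180.0, -0.0, -154.6]
force: [1.0, -0.3, 0.4]
opening: 0.0005
gripper_force: 0.0
clock: 2.55
tool_pos: [0.4906, -0.0144, 0.1567]
orientation: [180.0, -0.0, -154.6]
force: [-0.2, 0.1, -0.1]
opening: 0.0003
gripper_force: 0.0
37 333 343 [ 0.4985 -0.0258  0.6229]
38 331 345 [ 0.4893 -0.0108  0.6232]
39 335 342 [ 0.4817 -0.0009  0.6227]
141 332 332 [0.4944 0.0049 0.3364]
142 331 340 [ 0.4866 -0.002   0.3326]
143 333 341 [ 0.4822 -0.0032  0.3301]
144 333 340 [ 0.4846 -0.0025  0.3266]
145 331 339 [ 0.4879 -0.0015  0.323 ]
146 331 340 [ 0.4843 -0.0008  0.3209]
147 331 339 [ 0.4874 -0.0008  0.317 ]
148 332 339 [ 0.4861 -0.0037  0.313 ]
149 332 340 [ 0.4841 -0.0012  0.3112]
150 332 339 [ 0.4859 -0.0015  0.3075]
151 331 341 [ 0.4849 -0.0011  0.3047]
152 332 338 [ 0.4871 -0.0008  0.301 ]
153 331 341 [ 0.4844 -0.0022  0.2979]
154 331 339 [ 4.866e-01 -2.000e-04  2.948e-01]
155 332 339 [ 4.848e-01 -2.000e-04  2.920e-01]
156 332 340 [ 0.485  -0.0034  0.2875]
157 335 336 [0.4828 0.0028 0.2872]
158 335 335 [0.4838 0.004  0.2842]
161 331 33
[... 172 characters left out ...]
0023  0.2015]
183 333 339 [ 0.4825 -0.0008  0.1979]
184 332 339 [ 0.4829 -0.      0.1946]
185 332 339 [ 0.4834 -0.0019  0.1901]
186 334 336 [0.4834 0.002  0.1884]
187 332 338 [4.849e-01 3.000e-04 1.836e-01]
192 333 336 [ 0.4948 -0.0144  0.1555]
193 332 337 [ 0.492  -0.0099  0.1549]
194 332 337 [ 0.4899 -0.0065  0.1536]
195 332 337 [ 0.4894 -0.0059  0.1504]
196 332 337 [ 0.4906 -0.0078  0.1454]
197 331 339 [ 0.4917 -0.0128  0.1389]
198 330 340 [ 0.4906 -0.0113  0.1363]
199 330 340 [ 0.4872 -0.0058  0.1365]
200 332 341 [ 0.4818 -0.0064  0.1343]
201 330 341 [ 0.4848 -0.0035  0.131 ]
202 334 341 [ 0.4772 -0.007   0.1281]
203 334 340 [ 0.4793 -0.0044  0.125 ]
204 332 339 [ 0.4807 -0.0032  0.1215]
```

```bash
python3 -m crank '[[[0,0,-0.001],[0,0,0],-1],[[0,0,-0.001],[0,0,0],-1],[[0,0,0],[0,0,0],-1]]'; python3 -m crank '[[[0,0,-0.001],[0,0,0],-1],[[0,0,-0.001],[0,0,0],-1],[[0,0,0],[0,0,0],-1]]'
```

```text
clock: 2.9
tool_pos: [0.4906, -0.0144, 0.1547]
orientation: [180.0, -0.0, -154.6]
force: [0.9, -0.1, -0.2]
opening: 0.0004
gripper_force: 0.0
clock: 3.2
tool_pos: [0.4906, -0.0144, 0.1527]
orientation: [180.0, -0.0, -154.6]
force: [0.4, -0.5, 0.3]
opening: 0.0005
gripper_force: 0.0
```

```bash
python3 - <<'E'
from h import *
p,d=snap('scene');a=cv2.resize(p[160:220,310:365],None,fx=7,fy=7,interpolation=cv2.INTER_CUBIC)
q,e=snap('top')
b=cv2.resize(q[203:263,296:351],None,fx=7,fy=7,interpolation=cv2.INTER_CUBIC)
cv2.imwrite('pics/s2.png',np.hstack([a,b]))
W=cloud('scene',d)
print(d[180:194,335].round(3)); print(W[180:194,335].round(3))
E
```

```text
[1.18  1.179 1.187 1.27  1.269 1.272 1.273 1.278 1.279 1.624 1.639 1.629
 1.307 1.298]
[[ 0.446  0.064  0.248]
 [ 0.445  0.065  0.246]
 [ 0.448  0.061  0.24 ]
 [ 0.485 -0.001  0.197]
 [ 0.484  0.001  0.195]
 [ 0.484  0.001  0.191]
 [ 0.484  0.001  0.188]
 [ 0.485 -0.001  0.183]
 [ 0.485 -0.001  0.18 ]
 [ 0.641 -0.256  0.006]
 [ 0.646 -0.265 -0.005]
 [ 0.641 -0.256 -0.003]
 [ 0.494 -0.016  0.155]
 [ 0.489 -0.008  0.157]]
```

View pics/s2.png

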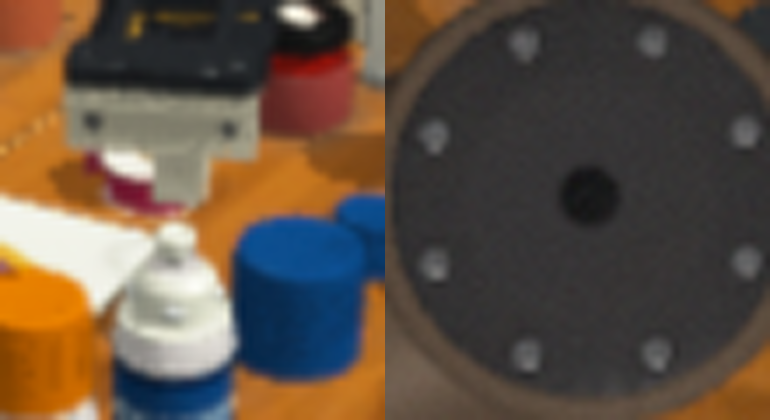

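The fingertip at crop (182,205) is visibly still about 20 mm above the nozzle at (178,235). xy agrees, but physical z reads about 20 mm higher than the reported TCP. I'll go on down by force.

```bash
python3 -m crank '[[[0,0,-0.003],[0,0,0],-1],[[0,0,-0.003],[0,0,0],-1],[[0,0,0],[0,0,0],-1]]'; python3 -m crank '[[[0,0,-0.003],[0,0,0],-1],[[0,0,-0.003],[0,0,0],-1],[[0,0,0],[0,0,0],-1]]' ; python3 - <<'E'
from h import *
p,d=snap('scene');W=cloud('scene',d)
print(W[182:198,335].round(3).tolist())
q,e=snap('top');W=cloud('top',e)
k=np.zeros(e.shape,bool);k[195:270,290:360]=1
zz=W[...,2][231,335];k&=abs(W[...,2]-zz)<.006
k=cv2.morphologyEx(k.astype(np.uint8),cv2.MORPH_OPEN,np.ones((5,5)))>0
Q=W[k];print(zz,len(Q),(Q.min(0)+Q.max(0))/2,np.ptp(Q,axis=0))
E
```

```text
clock: 3.6
tool_pos: [0.4903, -0.0145, 0.1463]
orientation: [180.0, -0.1, -154.6]
force: [0.5, -0.4, -0.2]
opening: 0.0004
gripper_force: 0.0
clock: 3.9
tool_pos: [0.4903, -0.0145, 0.1403]
orientation: [180.0, -0.0, -154.6]
force: [0.7, -0.5, -0.8]
opening: 0.0006
gripper_force: 0.0
[[0.447, 0.062, 0.241], [0.446, 0.063, 0.238], [0.447, 0.062, 0.234], [0.445, 0.064, 0.232], [0.484, 0.002, 0.188], [0.484, 0.002, 0.185], [0.484, 0.0, 0.18], [0.483, 0.003, 0.178], [0.483, 0.003, 0.175], [0.485, -0.001, 0.169], [0.485, -0.001, 0.165], [0.49, -0.01, 0.155], [0.487, -0.005, 0.155], [0.487, -0.005, 0.152], [0.485, -0.002, 0.15], [0.488, -0.006, 0.144]]
0.6062286048107163 3162 [ 0.48967205 -0.01556781  0.60529333] [0.09586043 0.09442061 0.00998769]
```

```bash
for i in 1; do python3 -m crank '[[[0,0,-0.002],[0,0,0],-1],[[0,0,-0.001],[0,0,0],-1],[[0,0,0],[0,0,0],-1]]'; done;  python3 -m crank '[[[0,0,-0.001],[0,0,0],-1],[[0,0,-0.001],[0,0,0],-1],[[0,0,0],[0,0,0],-1]]'; python3 -m crank '[[[0,0,-0.001],[0,0,0],-1],[[0,0,-0.001],[0,0,0],-1],[[0,0,0],[0,0,0],-1]]'
```

```text
clock: 4.3
tool_pos: [0.4906, -0.0144, 0.1377]
orientation: [180.0, -0.0, -154.6]
force: [0.0, 0.4, -0.2]
opening: 0.0006
gripper_force: 0.0
clock: 4.6
tool_pos: [0.4906, -0.0144, 0.1357]
orientation: [180.0, -0.0, -154.6]
force: [0.1, 0.5, 0.2]
opening: 0.0003
gripper_force: 0.0
clock: 4.9
tool_pos: [0.4906, -0.0144, 0.1337]
orientation: [180.0, -0.0, -154.6]
force: [0.2, 1.0, 0.4]
opening: 0.0002
gripper_force: 0.0
```

```bash
python3 -m crank '[[[0,0,-0.001],[0,0,0],-1],[[0,0,0],[0,0,0],-1]]'; python3 -m crank '[[[0,0,-0.001],[0,0,0],-1],[[0,0,0],[0,0,0],-1]]';  python3 - <<'E'
from h import *
p,d=snap('scene');cv2.imwrite('pics/s3.png',cv2.resize(p[165:215,310:365],None,fx=10,fy=10,interpolation=cv2.INTER_CUBIC))
W=cloud('scene',d);print(W[184:198,335].round(3).tolist())
E
```

```text
clock: 5.1
tool_pos: [0.4906, -0.0144, 0.1327]
orientation: [180.0, -0.0, -154.6]
force: [-0.1, -0.5, -0.3]
opening: 0.0005
gripper_force: 0.0
clock: 5.3
tool_pos: [0.4907, -0.0144, 0.1319]
orientation: [-180.0, 0.0, -154.6]
force: [-1.3, 0.6, 2.6]
opening: 0.0005
gripper_force: 1.2
[[0.446, 0.063, 0.235], [0.446, 0.063, 0.232], [0.445, 0.065, 0.23], [0.446, 0.064, 0.225], [0.444, 0.065, 0.223], [0.484, 0.0, 0.177], [0.482, 0.004, 0.176], [0.485, -0.001, 0.169], [0.484, 0.001, 0.166], [0.484, 0.001, 0.163], [0.482, 0.003, 0.161], [0.487, -0.004, 0.152], [0.486, -0.004, 0.149], [0.485, -0.002, 0.147]]
```

View pics/s3.png

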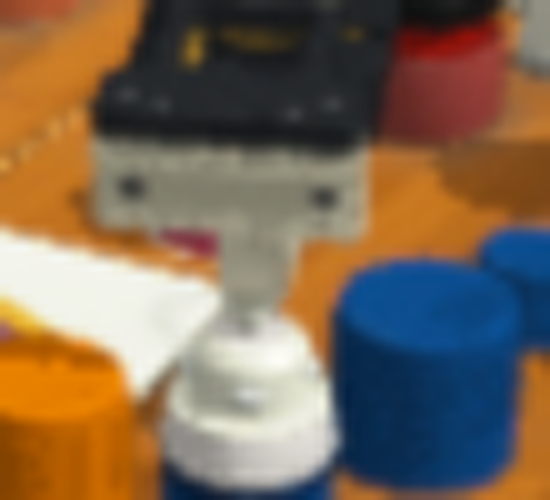

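The fingertip at crop (255,305) now rests on the nozzle (first force 2.6 N). Contact at reported z 0.132 means true z ≈ reported + 0.025. Next I press through the 5 mm travel.

```bash
python3 -m crank '[[[0,0,-0.001],[0,0,0],-1],[[0,0,-0.001],[0,0,0],-1],[[0,0,-0.001],[0,0,0],-1],[[0,0,0],[0,0,0],-1]]'; python3 -m crank '[[[0,0,-0.001],[0,0,0],-1],[[0,0,0],[0,0,0],-1]]'; python3 -m crank '[[[0,0,-0.001],[0,0,0],-1],[[0,0,0],[0,0,0],-1]]'
```

```text
clock: 5.75
tool_pos: [0.4907, -0.0144, 0.1289]
orientation: [-180.0, 0.0, -154.6]
force: [-2.9, 0.3, 5.7]
opening: 0.0001
gripper_force: 2.5
clock: 5.95
tool_pos: [0.4907, -0.0144, 0.128]
orientation: [-180.0, 0.0, -154.6]
force: [-2.4, 0.6, 6.9]
opening: 0.0004
gripper_force: 2.9
clock: 6.15
tool_pos: [0.4908, -0.0144, 0.1275]
orientation: [-180.0, 0.0, -154.6]
force: [-3.9, 0.1, 11.2]
opening: 0.0003
gripper_force: 4.8
```

```bash
python3 -m crank '[[[0,0,-0.001],[0,0,0],-1],[[0,0,0],[0,0,0],-1]]'; python3 -m crank '[[[0,0,0.005],[0,0,0],-1],[[0,0,0.01],[0,0,0],-1],[[0,0,0.04],[0,0,0],-1],[[-0.01,-0.0445,0],[0,0,0],0.6],[[-0.01,-0.0445,0],[0,0,0],0.6],[[-0.01,-0.0445,0],[0,0,0],0.6],[[-0.01,-0.0445,0],[0,0,0],0.6],[[-0.01,-0.0445,0],[0,0,0],0.6],[[-0.01,-0.0445,0],[0,0,0],0.6],[[0,0,-0.04],[0,0,0],0.6],[[0,0,-0.04],[0,0,0],0.6],[[0,0,0],[0,0,0],0.6]]'
python3 - <<'E'
from h import *
o=ctrl.get_obs();print(o['tool_pos'],o['opening'])
p,d=snap('scene');W=cloud('scene',d)
u,v=proj('scene',[.431,-.281,.06])[0].astype(int)
cv2.imwrite('pics/s4.png',cv2.resize(p[v-35:v+25,u-60:u+40],None,fx=7,fy=7,interpolation=cv2.INTER_CUBIC))
print(u,v, proj('scene',[.4908,-.0145,.157]), W[190:196,335].round(3).tolist())
E
```

```text
clock: 6.35
tool_pos: [0.4908, -0.0144, 0.1274]
orientation: [-180.0, 0.0, -154.6]
force: [-7.1, 1.6, 18.3]
opening: 0.0002
gripper_force: 8.9
clock: 7.55
tool_pos: [0.4267, -0.2807, 0.0964]
orientation: [179.6, -0.4, -154.8]
force: [-0.7, -0.6, -0.0]
opening: 0.0667
gripper_force: 0.0
[ 0.4267067  -0.28067616  0.09640643] 0.0666678811560335
387 188 [[335.6023231  191.92332975]] [[0.643, -0.259, -0.001], [0.64, -0.255, -0.002], [0.492, -0.013, 0.157], [0.491, -0.012, 0.154], [0.488, -0.007, 0.154], [0.486, -0.004, 0.152]]
```

View pics/s4.png

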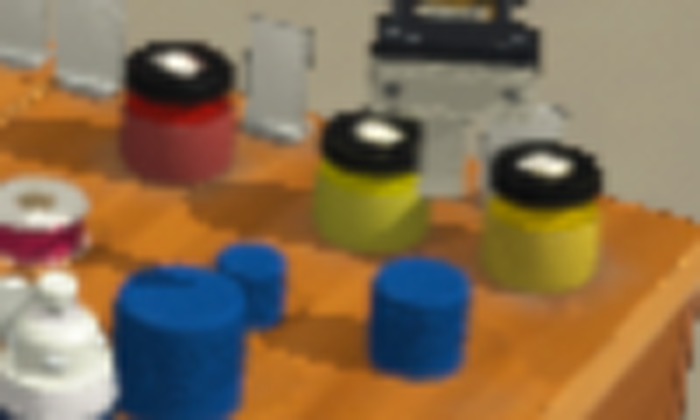

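The nozzle has sprung back to z 0.157 (row 192). The open fingers are over the middle cap at crop (420,315) and clear of both jars. Going down now.

```bash
python3 -m crank '[[[0,0,-0.03],[0,0,0],0.6],[[0,0,-0.02],[0,0,0],0.6],[[0,0,0],[0,0,0],0.6],[[0,0,0],[0,0,0],0.6]]'; python3 - <<'E'
from h import *
p,d=snap('scene')
u,v=proj('scene',[.431,-.281,.06])[0].astype(int)
cv2.imwrite('pics/s5.png',cv2.resize(p[v-35:v+25,u-40:u+40],None,fx=8,fy=8,interpolation=cv2.INTER_CUBIC))
E
```

```text
clock: 8.0
tool_pos: [0.4321, -0.2816, 0.0528]
orientation: [-179.9, 0.1, -154.6]
force: [-0.6, -0.1, 0.8]
opening: 0.0698
gripper_force: 0.0
```

View pics/s5.png

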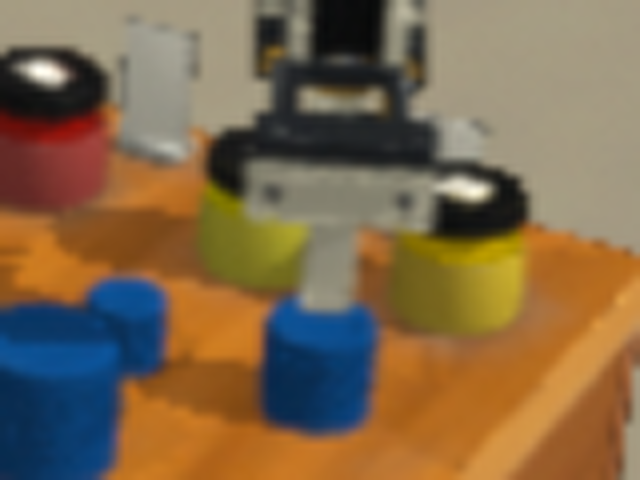

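The finger at crop (330,305) lines up with the cap at (320,365). I continue down to grip height.

```bash
python3 -m crank '[[[0,0,-0.02],[0,0,0],0.6],[[0,0,-0.02],[0,0,0],0.6],[[0,0,-0.01],[0,0,0],0.6],[[0,0,0],[0,0,0],0.6]]'; python3 -m crank '[[[0,0,-0.006],[0,0,0],0.6],[[0,0,-0.005],[0,0,0],0.6],[[0,0,0],[0,0,0],0.6],[[0,0,0],[0,0,0],0.6]]'
```

```text
clock: 8.45
tool_pos: [0.4307, -0.2814, 0.0009]
orientation: [180.0, -0.0, -154.6]
force: [0.0, 0.1, -1.1]
opening: 0.0703
gripper_force: 0.0
clock: 8.85
tool_pos: [0.4308, -0.2815, -0.0099]
orientation: [-180.0, 0.0, -154.6]
force: [0.8, 0.0, 0.0]
opening: 0.0703
gripper_force: 0.0
```

```bash
python3 -m crank '[[[0,0,0],[0,0,0],-1],[[0,0,0],[0,0,0],-1],[[0,0,0],[0,0,0],-1],[[0,0,0],[0,0,0],-1],[[0,0,0],[0,0,0],-1]]'; python3 -m crank '[[[0,0,0.03],[0,0,0],-1],[[0,0,0.04],[0,0,0],-1],[[0,0,0.05],[0,0,0],-1],[[0,0,0.05],[0,0,0],-1],[[0,0,0],[0,0,0],-1],[[0,0,0],[0,0,0],-1],[[0,0,0],[0,0,0],-1]]'
python3 - <<'E'
from h import *
o=ctrl.get_obs();print(o['tool_pos'])
p,d=snap('scene');W=cloud('scene',d)
hsv=cv2.cvtColor(p,cv2.COLOR_BGR2HSV)
m=((hsv[...,0]>98)&(hsv[...,0]<125)&(hsv[...,1]>150)&(hsv[...,2]>50)).astype(np.uint8)
n,l,s,c=cv2.connectedComponentsWithStats(m)
for i in range(1,n):
    if s[i,4]>40: q=W[(l==i)&(d>0)];print(c[i].round(),s[i,:5],np.percentile(q,3,axis=0).round(3),np.percentile(q,97,axis=0).round(3))
u,v=proj('scene',o['tool_pos'])[0].astype(int)
cv2.imwrite('pics/s6.png',cv2.resize(p[v-35:v+25,u-40:u+40],None,fx=8,fy=8,interpolation=cv2.INTER_CUBIC))
E
```

```text
clock: 9.35
tool_pos: [0.4308, -0.2814, -0.01]
orientation: [-180.0, 0.0, -154.6]
force: [-0.8, 1.0, 1.6]
opening: 0.0519
gripper_force: 30.0
clock: 10.05
tool_pos: [0.4298, -0.281, 0.1589]
orientation: [179.9, -0.1, -154.6]
force: [-0.7, -0.0, -0.7]
opening: 0.0517
gripper_force: 30.0
[ 0.42982314 -0.28101098  0.15886739]
[354. 200.] [344 188  23  26 427] [ 0.483 -0.268  0.005] [ 0.538 -0.139  0.062]
[334. 216.] [327 213  15   7  68] [ 0.464 -0.006  0.074] [0.503 0.019 0.092]
[334. 224.] [326 221  17   6  76] [ 0.463 -0.012  0.043] [0.504 0.018 0.063]
```

View pics/s6.png

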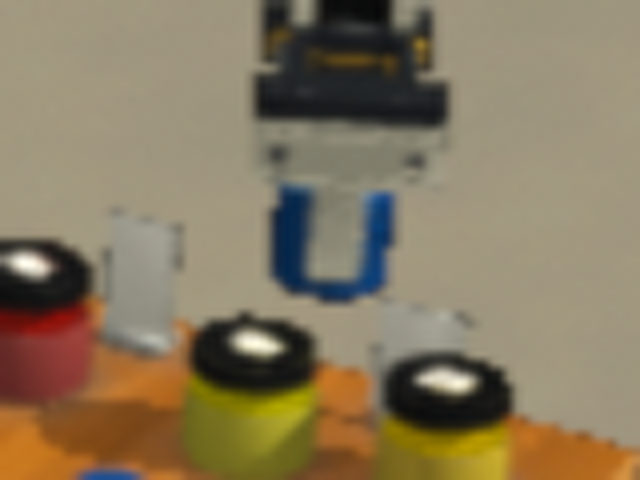

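The cap is held square in the fingers (crop (330,245), opening 51.7 mm). I carry it over the can while turning 54° so the fingers straddle it clear of the amber can.

```bash
python3 -m crank '[[[0,0,0.02],[0,0,7.75],-1],[[0.01,0.0445,0],[0,0,7.75],-1],[[0.01,0.0445,0],[0,0,7.75],-1],[[0.01,0.0445,0],[0,0,7.75],-1],[[0.01,0.0445,0],[0,0,7.75],-1],[[0.01,0.0445,0],[0,0,7.75],-1],[[0.01,0.0445,0],[0,0,7.75],-1],[[0,0,0],[0,0,0],-1],[[0,0,0],[0,0,0],-1],[[0,0,0],[0,0,0],-1]]'
python3 - <<'E'
from h import *
o=ctrl.get_obs();print(o['tool_pos'],o['joint_pos'].round(1))
p,d=snap('scene');W=cloud('scene',d)
u,v=proj('scene',[.491,-.0145,.16])[0].astype(int)
cv2.imwrite('pics/s7.png',cv2.resize(p[v-40:v+30,u-40:u+40],None,fx=8,fy=8,interpolation=cv2.INTER_CUBIC))
E
```

```text
clock: 11.1
tool_pos: [0.4899, -0.0149, 0.1788]
orientation: [179.9, -0.1, -100.4]
force: [0.1, -0.8, -0.8]
opening: 0.0516
gripper_force: 30.0
[ 0.48994538 -0.01494834  0.17881782] [ 21.3   4.1 -23.9  -0.  -62.2 -31.7]
```

View pics/s7.png

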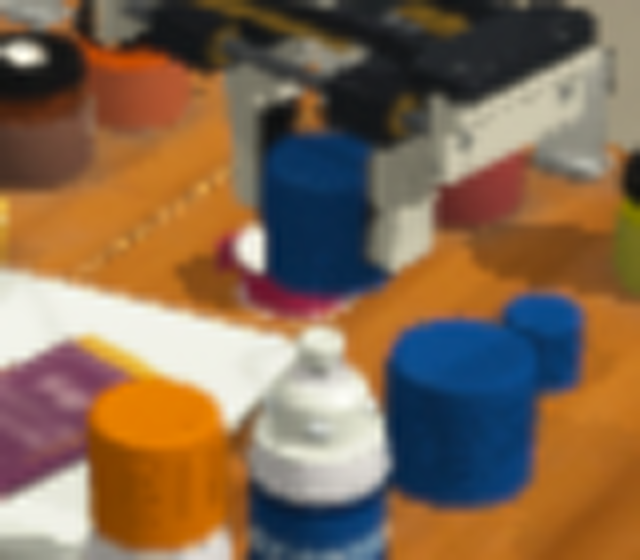

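The cap at crop (323,215) hangs centred over the nozzle at (320,345), and its fingers are clear of the amber can. Lowering onto the collar.

```bash
python3 -m crank '[[[0,0,-0.015],[0,0,0],-1],[[0,0,-0.015],[0,0,0],-1],[[0,0,-0.01],[0,0,0],-1],[[0,0,0],[0,0,0],-1]]'; python3 -m crank '[[[0,0,-0.005],[0,0,0],-1],[[0,0,-0.005],[0,0,0],-1],[[0,0,-0.004],[0,0,0],-1],[[0,0,0],[0,0,0],-1],[[0,0,0],[0,0,0],-1]]'
```

```text
clock: 11.55
tool_pos: [0.4895, -0.0156, 0.1385]
orientation: [179.9, -0.1, -100.5]
force: [-0.3, 0.1, -1.4]
opening: 0.0516
gripper_force: 30.0
clock: 12.05
tool_pos: [0.4908, -0.0144, 0.126]
orientation: [-180.0, -0.0, -100.4]
force: [-0.4, 0.2, -0.6]
opening: 0.0518
gripper_force: 30.0
```

```bash
python3 -m crank '[[[0,0,-0.003],[0,0,0],-1],[[0,0,-0.003],[0,0,0],-1],[[0,0,0],[0,0,0],-1]]'; python3 -m crank '[[[0,0,-0.002],[0,0,0],-1],[[0,0,-0.002],[0,0,0],-1],[[0,0,0],[0,0,0],-1]]';python3 -m crank '[[[0,0,-0.001],[0,0,0],-1],[[0,0,-0.001],[0,0,0],-1],[[0,0,0],[0,0,0],-1]]'
```

```text
clock: 12.35
tool_pos: [0.4911, -0.0141, 0.1197]
orientation: [-180.0, 0.0, -100.4]
force: [1.5, 0.3, -3.3]
opening: 0.052
gripper_force: 30.0
clock: 12.65
tool_pos: [0.4924, -0.0139, 0.1168]
orientation: [-179.8, 0.1, -100.3]
force: [2.0, 2.2, 4.3]
opening: 0.0519
gripper_force: 30.0
clock: 12.95
tool_pos: [0.4927, -0.0139, 0.1156]
orientation: [-179.8, 0.1, -100.3]
force: [1.0, 1.6, 9.3]
opening: 0.0518
gripper_force: 30.0
```

Contact came at reported z 0.117, as predicted for the lugs. I press on through the click.

```bash
python3 -m crank '[[[0,0,-0.001],[0,0,0],-1],[[0,0,-0.001],[0,0,0],-1],[[0,0,0],[0,0,0],-1]]'; python3 -m crank '[[[0,0,-0.001],[0,0,0],-1],[[0,0,-0.001],[0,0,0],-1],[[0,0,0],[0,0,0],-1]]';python3 -m crank '[[[0,0,-0.002],[0,0,0],-1],[[0,0,0],[0,0,0],-1]]'
```

```text
clock: 13.25
tool_pos: [0.4924, -0.0138, 0.113]
orientation: [-179.8, 0.1, -100.3]
force: [2.4, 2.1, 5.0]
opening: 0.0517
gripper_force: 30.0
clock: 13.55
tool_pos: [0.4914, -0.0138, 0.1093]
orientation: [-179.9, 0.1, -100.4]
force: [6.5, 1.4, -8.3]
opening: 0.0516
gripper_force: 30.0
clock: 13.75
tool_pos: [0.4909, -0.014, 0.1069]
orientation: [180.0, 0.0, -100.4]
force: [6.1, 2.5, -6.6]
opening: 0.0516
gripper_force: 30.0
```

The force turned negative, so it has clicked through. I press on to the seat and then hold firmly.

```bash
python3 -m crank '[[[0,0,-0.001],[0,0,0],-1],[[0,0,0],[0,0,0],-1],[[0,0,0],[0,0,0],-1]]'; python3 -m crank '[[[0,0,-0.001],[0,0,0],-1],[[0,0,0],[0,0,0],-1],[[0,0,0],[0,0,0],-1]]'
```

```text
clock: 14.05
tool_pos: [0.491, -0.0141, 0.1065]
orientation: [-180.0, 0.0, -100.4]
force: [4.8, 2.2, -3.1]
opening: 0.0514
gripper_force: 30.0
clock: 14.35
tool_pos: [0.4911, -0.0142, 0.1061]
orientation: [-180.0, 0.0, -100.4]
force: [3.4, 3.5, 0.6]
opening: 0.0515
gripper_force: 30.0
```

```bash
python3 -m crank '[[[0,0,-0.001],[0,0,0],-1],[[0,0,-0.001],[0,0,0],-1],[[0,0,0],[0,0,0],-1],[[0,0,0],[0,0,0],-1]]'; python3 -m crank '[[[0,0,-0.001],[0,0,0],-1],[[0,0,-0.001],[0,0,0],-1],[[0,0,0],[0,0,0],-1],[[0,0,0],[0,0,0],-1]]'
```

```text
clock: 14.75
tool_pos: [0.4912, -0.0142, 0.106]
orientation: [-179.9, 0.0, -100.3]
force: [-4.1, 6.0, 21.5]
opening: 0.0521
gripper_force: 30.0
clock: 15.15
tool_pos: [0.4912, -0.0142, 0.1058]
orientation: [-179.9, 0.0, -100.3]
force: [-12.4, 8.0, 39.4]
opening: 0.0517
gripper_force: 30.0
```

Stiff at reported z 0.106 (predicted home) with 39 N. I ease off about 1 mm and check by picture.

```bash
python3 -m crank '[[[0,0,0.001],[0,0,0],-1],[[0,0,0],[0,0,0],-1],[[0,0,0],[0,0,0],-1],[[0,0,0],[0,0,0],-1],[[0,0,0],[0,0,0],-1]]'; python3 - <<'E'
from h import *
p,d=snap('scene');W=cloud('scene',d)
u,v=proj('scene',[.491,-.0145,.15])[0].astype(int)
cv2.imwrite('pics/s8.png',cv2.resize(p[v-35:v+35,u-40:u+40],None,fx=8,fy=8,interpolation=cv2.INTER_CUBIC))
print(u,v,proj('scene',[[.4908,-.0145,.164],[.4908,-.0145,.116]]))
hsv=cv2.cvtColor(p,cv2.COLOR_BGR2HSV)
m=(hsv[...,0]>98)&(hsv[...,0]<125)&(hsv[...,1]>150)&(hsv[...,2]>40)&(d>0)&(np.hypot(W[...,0]-.491,W[...,1]+.0145)<.04)&(W[...,2]>.1)
q=W[m];print(len(q),np.percentile(q[:,2],[1,3,50,97,99]).round(4))
E
```

```text
clock: 15.65
tool_pos: [0.4912, -0.0142, 0.1058]
orientation: [-179.9, 0.0, -100.3]
force: [-8.6, 6.6, 30.5]
opening: 0.0516
gripper_force: 30.0
335 193 [[335.6383221  189.99791118]
 [335.39400371 202.99229232]]
209 [0.1181 0.1207 0.152  0.1628 0.1631]
```

View pics/s8.png

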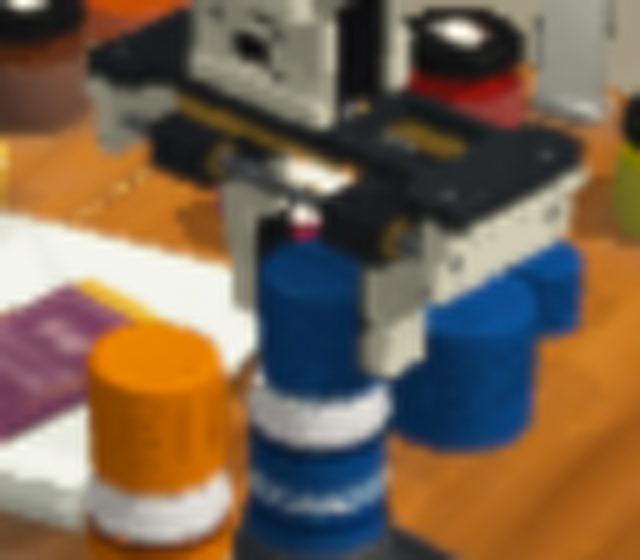

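The cap (crop (315,320)) rests on the white seat ring at (320,410) just as on the amber can. Its top is at z 0.163, and I'm pressing with 30 N. Handing in.

```bash
python3 -c "
from plant import close_job
print(close_job())"
```

```text
the job is handed in; nothing more can be done
None
```

I pressed the nozzle fully down and it sprang back, then clicked the middle-sized blue cap home on the blue can and handed the job in at about 16 s, with the fingers still gripping it and pressing down at about 30 N.

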